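# Open the splash guard and slide the tube rack into the uncapping bay

### The arm

A 6-joint arm with a two-finger parallel gripper is mounted at the origin on a cart in front of the work surface, level with it; the furniture and walls round the work are solid. World frame = base frame: x ahead of the robot, y to its left, z up, the work surface at z = 0. Lengths are in m, angles in degrees, forces in N, time in s.
With the tool pointing down it reaches from about 0.275 to 0.975 m from the base axis. Payload 8.4 kg.
Tool frame: the origin (TCP) lies midway between the tips of the shut fingers; the grasp point (between the pads) lies 19 mm behind it; z points along the fingers, y is the line along which they close (so a half turn about z gives the same grasp; the last joint's range is limited). The gripper opens to 92 mm and grips with 3 to 60 N. Pads are 20 mm wide; open, the fingers measure 128 mm over their backs; the gripper's body (75 mm by 189 mm) begins 69 mm behind the grasp point.
Start: joints at [73.488, 20.225, 93.587, -0, 66.188, -0.138], TCP at [0.176, 0.6, 0.215] pointing down, gripper open.
Joint ranges: [-150.9, 150.9], [-52.94, 120.26], [3.33, 152.33], [-74.26, 254.26], [0, 154.13], [-172.89, 172.89]. Speed limits (degrees/s): [127.2, 127.2, 159.86, 180, 180, 180].

### API

Orientations are given as [roll, pitch, yaw] about the fixed x, y, z axes, in that order (R = Rz(yaw) Ry(pitch) Rx(roll)).
In Python, from workcell import r gives the robot as it stands. The module is installed in compiled form; this text tells all that it offers. Calls block until the motion is done:
- r.goto(position, orientation): joint-space move of the TCP to a pose.
- r.servo_line(position, frame=None, rate=0.15, threshold=None): straight line of the TCP; frame=None keeps the orientation; rate is the mean speed in m/s. With threshold (N) it stops when the force on the tool has changed by that much, and returns True; else False.
- r.set_joints(angles): joint-space move.
- r.move_gripper(opening, effort=None): finger opening in m; effort is the grip in N (None keeps the last); returns when the fingers have stopped.
- r.dwell(seconds).
- r.inverse_kinematics(position, orientation): joint angles nearest the present ones, or None.
- r.snapshot(name): name is "side" or "top" or "wrist"; returns a dict with "pixels" (420x560x3 uint8, blue, green, red), "range_z" (420x560 float32, m along the optical axis (not along the pixel's ray), 0 where there is no reading), "intrinsics" (3x3 intrinsics, pixels), "cam_to_world" (4x4, takes a point from camera to world coordinates). Camera axes: x right, y up, looking along -z (the intrinsics and any distortion apply to the point x, -y, -z); pixel columns grow to the right and rows downward; lengths in m; the calibration is good to about 2 mm. A picture is of the moment at which its call begins.
A pose or a line that the arm cannot do raises r.Unreachable and nothing moves.
- r.sign_off(): hands the job in; it is judged then, once.
Trained networks look in the newest picture that a camera, given by its name, has taken for a name from the list of things; names that differ only in an ending like _2 or _b are one class to them, and where a whole thing is asked for, a point or a joint stands for the part that bears it (a point fixed in the world has none). Each returns a list of dicts, best first, with "p" (0 to 1); they miss things now and then, are a little off and sometimes report something else, mostly with a low value. They report only what shows in the picture. A call takes as long as a camera call.
- r.silhouettes(camera, query): "region" (420x560 bool, what is visible of it) and "bbox" ([centre column, centre row, width, height] in pixels, round what is visible of it).
Readings, each from a call of its own:
- r.get_clock(): time.
- r.get_joint_pos(): joint angles.
- r.get_qvel(): joint speeds.
- r.get_joint_torque(): joint torques, N m.
- r.get_tool_pos(): TCP position.
- r.get_tcp_rot(): TCP orientation.
- r.get_contact_force(): force on the tool from outside, world axes, zero at the start.
- r.get_moment(): the same for the moment, N m.
- r.get_opening(): finger opening in m.
- r.get_gripper_force(): force on a finger pad.
Only numpy, scipy, OpenCV 4.12 (cv2) and the standard library are available. Lean on these libraries where they do the work, as an engineer would, in place of code of your own. Each camera call takes 0.05 s, during which the arm holds its last target. There are 200 camera calls.

### The job

Push the clear splash guard up past its balance point, so that it swings open and stays open by itself; then push the waiting rack of tubes along its lane until it is fully home against the end stop, and leave the guard open for uncapping. Pick nothing up: the rack slides flat in its lane, the tubes stay standing in it, and the things round about stay where they are.

Things in the scene. Friction and masses are not known exactly. Their poses are not given: they have to be found in the camera images.
- bay: uncapping bay, fixed: aluminium plate with a straight lane for one tube rack. Origin on the lane's centre line at worktop height, at the bay's mouth. y along the lane: the rack waits at y > 0 and slides towards -y into the bay; x across it, away from the robot. Lane floor 8 mm up; white guide rails 105 mm apart inside, 6 mm thick, tops 26 mm up. Plate from y = -210 to +207 mm
- bay_stop (a point): middle of the rubber bumper faces of the lane's end stop (which look to the bay's +y), 34 mm above the worktop, 183 mm from the bay's mouth. A rack that is home has its centre 85 mm from here
- guard_hinge (a point): middle of the guard's hinge line, 75 mm above the worktop, parallel to the bay's y. White hinge cheeks stand 109 mm to either side, up to 143 mm tall. With the guard fully open all of it is over 60 mm to the hinge side of the lane's centre line, up to 270 mm above the worktop
- guard (a joint): angle of the clear splash guard (rad): 0 = down over the bay, growing as its front rises and swings back to the hinge side; 1.9 = fully open on its stops. A steel weight bar behind the hinge balances it at about 0.92: let go below that it falls shut, beyond 1.05 it falls open and stays. The hinge is damped (the fall takes 1 to 2 s). About 3 N up on the front bar starts it
- guard_bar (a point): centre of the guard's front bar and its blue grip (17 mm thick, 110 mm long, along the bay's y), 186 mm from the hinge line, 71 mm above the worktop when down. Below and behind it is empty space. The clear front rises 70 mm from just behind it, the clear top lies 145 mm up; a clear curtain at the mouth hangs to 28 mm above the worktop and bars the rack's way
- rack_mid (a point): centre of the white foam tube rack, 98 mm across the lane, 170 mm along it, 50 mm tall (this point 25 mm above its underside), 0.25 to 0.5 kg with its tubes. It stands in the lane between the rails, its axes along the bay's; its end away from the bay is a plain flat face 85 mm from this point
- pipette_stand_head (a point): fixed obstacle: middle of the head of an empty pipette stand on the hinge side of the lane; the head is about 60 x 45 x 100 mm on a thin post, up to 230 mm above the worktop
- lamp_elbow (a point): fixed obstacle: elbow of the magnifier lamp, 350 mm above the worktop. Its lower arm runs down from here to a clamp on the worktop's front edge, 0.14 m nearer the robot and 0.13 m further right; its upper arm runs level (330 to 380 mm up) from here to 0.31 m further away and 0.32 m further left
- tube_a: capped sample tube, blue cap, 16 mm across, 83 mm tall, standing loose in a hole of the rack near the end that leads into the bay; origin at its foot, 12 mm above the rack's underside; its top stands 45 mm above the rack
- tube_b: capped sample tube, violet cap, 16 mm across, 83 mm tall, standing loose in a hole of the rack near the end that leads into the bay; origin at its foot, 12 mm above the rack's underside; its top stands 45 mm above the rack
- tube_c: capped sample tube, yellow cap, 16 mm across, 83 mm tall, standing loose in a hole of the rack near the end that leads into the bay; origin at its foot, 12 mm above the rack's underside; its top stands 45 mm above the rack
- tube_d: capped sample tube, blue cap, 16 mm across, 83 mm tall, standing loose in a hole of the rack near the end that leads into the bay; origin at its foot, 12 mm above the rack's underside; its top stands 45 mm above the rack
- blue_bottle: bystander: white reagent bottle with a blue cap, 33 mm across, 68 mm tall; origin at its underside
- amber_bottle: bystander: amber reagent bottle with a black cap, 33 mm across, 68 mm tall; origin at its underside
- cap_tray: bystander: small white trough for caps, 46 x 106 x 26 mm; origin at its underside
- marker: bystander: black marker pen lying down, 132 mm long; origin at its underside
- bench_timer: bystander: white bench timer with three keys, 64 x 64 x 19 mm; origin at its underside

How it is judged (in metres and radians):
On the way, in this order (a step that is already met when the one before it is completed fails the run):
1. the guard stands open by itself, untouched (value of joint guard above 1.7 rad and contact force between guard and the fingers below 0.1 N and contact force between guard and the arm below 0.1 N), for 0.3 s.
2. the rack is home against the end stop (y of rack_mid in the frame of bay below -0.093 m and z of rack_mid in the frame of bay below 0.037 m), for 0.2 s.
At the end, for the whole second after the job is handed in: The guard stands open by itself (joint over 1.7 rad), the rack lies flat in the lane within 5 mm of the end stop and at rest, and all four tubes stand in it (within 0.35 rad of upright) (all of step 2 and value of joint guard above 1.7 rad and angle between each of tube_a, tube_b, tube_c, tube_d's own z axis and vertical below 0.35 rad and distance between each of tube_a, tube_b, tube_c, tube_d and rack_mid below 0.11 m and linear speed of rack below 0.01 m/s); the robot touches nothing.
It fails at once if the rack is lifted or tipped (z of rack_mid in the frame of bay above 0.045 m or angle between rack_mid's own z axis and vertical above 0.12 rad).
It fails at once if a tube is lifted or pulled out of the rack (z of any of tube_a, tube_b, tube_c, tube_d in the frame of rack_mid above 0 m).
It fails at once if a bystander is moved by more than 25 mm (distance of any of blue_bottle, amber_bottle, cap_tray, marker, bench_timer from where it was at the start of the episode above 0.025 m).
It also fails if it takes over 53 s, if anything falls off the work surface, if the arm or the gripper's body presses on something with over 40 N, if the wrist force passes 120 N, or if a joint passes its speed limit or range.

## Working session

There is one attempt and no reset: what is moved stays moved. The work goes in short steps, each a Python script; the robot and the scene stay as the last script left them, time stands still between calls to the robot, and variables do not carry over. Pictures are saved under pics/ and viewed, at most 10 in all, crops included, and the job is handed in when it is done.

```bash
mkdir -p pics; cat > h.py <<'E'
import numpy as np, cv2
from workcell import r
def world(s,u,v,d=None):
    K=s["intrinsics"];T=s["cam_to_world"]
    z=s["range_z"][v,u] if d is None else d
    x=(u-K[0,2])/K[0,0]*z; y=(v-K[1,2])/K[1,1]*z
    return (np.stack([x,-y,-z,np.ones_like(z)],-1)@T.T)[...,:3]
def cloud(s):
    v,u=np.mgrid[0:420,0:560]
    return world(s,u,v)
E
python3 - <<'E'
from h import *
for c in("side","top"):
    s=r.snapshot(c); cv2.imwrite(f"pics/{c}0.png",s["pixels"]); np.savez(f"{c}0.npz",**s)
    print(c,s["intrinsics"].tolist(),s["cam_to_world"].round(3).tolist())
    P=cloud(s)
    for q in["rack_mid","guard_bar","guard","pipette_stand_head","lamp_elbow","tube_a","bay","blue_bottle","amber_bottle","cap_tray","marker","bench_timer"]:
        try:
            for o in r.silhouettes(c,q)[:4 if q=="tube_a" else 1]:
                m=o["region"]&(s["range_z"]>0); p=P[m]
                print(q,round(o["p"],2),np.round(o["bbox"]),np.median(p,0).round(3),np.percentile(p,2,0).round(3),np.percentile(p,98,0).round(3))
        except Exception as e: print(q,e)
print(r.get_clock())
E
```

```text
side [[388.1909610679258, 0.0, 275.28426685053364], [0.0, 388.1909610679258, 207.6392552503845], [0.0, 0.0, 1.0]] [[-0.922, 0.189, -0.337, 0.148], [-0.386, -0.472, 0.792, 0.945], [-0.009, 0.861, 0.509, 0.767], [0.0, 0.0, 0.0, 1.0]]
rack_mid 0.59 [291. 277.  37.  52.] [0.441 0.17  0.056] [0.379 0.064 0.016] [0.51  0.229 0.061]
guard_bar 0.77 [276. 219.  78.  61.] [0.525 0.005 0.144] [ 0.427 -0.143  0.054] [0.688 0.086 0.15 ]
guard 0.73 [280. 221.  77.  61.] [0.525 0.005 0.145] [ 0.423 -0.149  0.047] [0.686 0.093 0.151]
pipette_stand_head it knows: amber_bottle, bay, bay_stop, bench_timer, blue_bottle, cap_tray, guard, guard_bar, guard_hinge, marker, rack_mid, tube
lamp_elbow it knows: amber_bottle, bay, bay_stop, bench_timer, blue_bottle, cap_tray, guard, guard_bar, guard_hinge, marker, rack_mid, tube
tube_a 0.42 [288. 246.   2.  18.] [0.482 0.073 0.084] [0.477 0.066 0.059] [0.489 0.078 0.105]
tube_a 0.41 [298. 248.   9.  14.] [0.453 0.059 0.079] [0.446 0.021 0.045] [0.475 0.064 0.104]
tube_a 0.37 [275. 246.   4.  14.] [0.513 0.092 0.085] [0.507 0.085 0.062] [0.52  0.096 0.105]
bay 0.
[... 998 characters left out ...]
2 0.155]
pipette_stand_head it knows: amber_bottle, bay, bay_stop, bench_timer, blue_bottle, cap_tray, guard, guard_bar, guard_hinge, marker, rack_mid, tube
lamp_elbow it knows: amber_bottle, bay, bay_stop, bench_timer, blue_bottle, cap_tray, guard, guard_bar, guard_hinge, marker, rack_mid, tube
bay 0.95 [309. 211. 121. 103.] [ 0.53  -0.032  0.143] [ 0.388 -0.158  0.004] [0.687 0.2   0.155]
amber_bottle 0.55 [194. 210.  12.   9.] [0.525 0.457 0.046] [ 0.514  0.444 -0.002] [0.551 0.487 0.074]
cap_tray 0.6 [222. 248.  14.  29.] [0.4   0.35  0.012] [ 0.348  0.326 -0.004] [0.447 0.37  0.032]
bench_timer 0.61 [197. 241.  24.  23.] [0.424 0.448 0.017] [ 0.39   0.414 -0.003] [0.461 0.486 0.026]
1.1
```

View pics/side0.png

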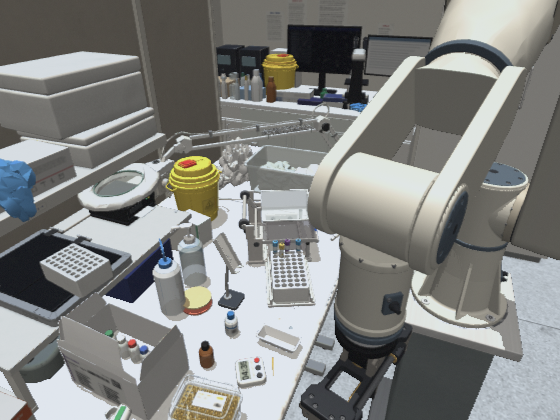

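View pics/top0.png

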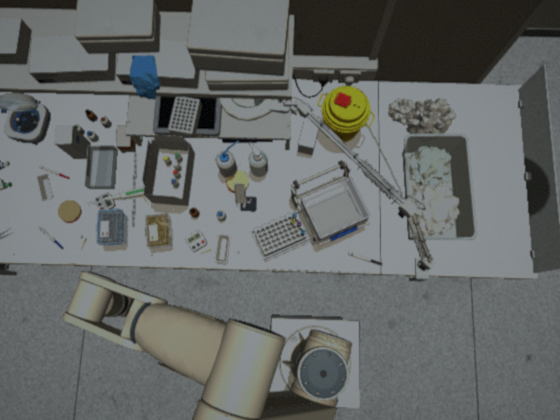

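The side view shows the rack at about (290,275) and the guard at about (278,220). In the top view the rack is at (280,236), turned about 20°, the guard is at (332,203) with its blue grip at (345,232), the stand head is at (242,195) and the lamp elbow is near (403,210).

```bash
python3 - <<'E'
from h import *
t=dict(np.load("top0.npz")); s=dict(np.load("side0.npz"))
for n,S in(("top",t),("side",s)):
    P=cloud(S).reshape(-1,3)
    def box(m,lab):
        q=P[m]; rc=cv2.minAreaRect(q[:,:2].astype(np.float32)); print(n,lab,len(q),np.round(rc[0],3),np.round(rc[1],3),round(rc[2],1),'z',np.median(q[:,2]).round(4))
    x,y,z=P.T
    roi=(x>.33)&(x<.56)&(y>.0)&(y<.28)
    box(roi&(z>.052)&(z<.064),"racktop")
    box((x>.4)&(x<.75)&(y>-.2)&(y<.1)&(z>.138)&(z<.152),"guardtop")
    m=(x>.55)&(x<.7)&(y>.1)&(y<.35)&(z>.12)&(z<.25)&(y>.13); 
    if m.sum()>4: box(m,"pip"); print(P[m].min(0).round(3),P[m].max(0).round(3))
    m=(x>.3)&(x<1)&(y>-.5)&(y<.2)&(z>.28)&(z<.42)
    q=P[m]; print("lamp",len(q)); print(q[np.argsort(q[:,0])][::max(1,len(q)//25)].round(2).tolist())
# blue grip
    hsv=cv2.cvtColor(S["pixels"],cv2.COLOR_BGR2HSV).reshape(-1,3)
    m=(hsv[:,0]>100)&(hsv[:,0]<125)&(hsv[:,1]>140)&(x>.36)&(x<.6)&(y>-.2)&(y<.08)&(z>.04)&(z<.1)
    if m.sum()>4: box(m,"grip"); print(P[m].mean(0).round(3),P[m].min(0).round(3),P[m].max(0).round(3))
img=cv2.resize(t["pixels"][130:290,180:450],None,fx=2.9,fy=2.9,interpolation=cv2.INTER_CUBIC); cv2.imwrite("pics/topc.png",img)
E
```

```text
top racktop 583 [0.457 0.121] [0.113 0.204] 17.9 z 0.0578
top guardtop 2367 [ 0.568 -0.043] [0.229 0.226] 26.1 z 0.1463
top pip 378 [0.625 0.273] [0.154 0.15 ] 90.0 z 0.1533
[0.55  0.196 0.12 ] [0.7   0.35  0.229]
lamp 2672
[[0.44, -0.31, 0.29], [0.47, -0.27, 0.35], [0.48, -0.24, 0.37], [0.5, -0.28, 0.41], [0.51, -0.23, 0.34], [0.53, -0.22, 0.37], [0.55, -0.19, 0.37], [0.57, -0.19, 0.36], [0.59, -0.16, 0.34], [0.62, -0.11, 0.36], [0.64, -0.13, 0.36], [0.67, -0.07, 0.34], [0.71, -0.04, 0.38], [0.74, 0.0, 0.35], [0.77, 0.03, 0.38], [0.79, 0.06, 0.37], [0.8, 0.05, 0.38], [0.82, 0.15, 0.31], [0.82, 0.08, 0.39], [0.83, 0.16, 0.38], [0.83, 0.19, 0.37], [0.84, 0.14, 0.34], [0.85, 0.15, 0.33], [0.85, 0.18, 0.4], [0.88, 0.12, 0.4], [0.98, 0.12, 0.39]]
top grip 86 [ 0.457 -0.094] [0.012 0.101] 26.3 z 0.0798
[ 0.457 -0.094  0.08 ] [ 0.433 -0.139  0.071] [ 0.485 -0.049  0.097]
side racktop 1157 [0.457 0.123] [0.146 0.202] 27.2 z 0.0578
side guardtop 1744 [ 0.566 -0.04 ] [0.229 0.227] 26.2 z 0.1471
side pip 720 [0.625 0.274] [0.15  0.151] 0.0 z 0.1659
[0.55  0.199 0.12 ] [0.7   0.35  0.226]
lamp 3244
[[0.44, -0.31, 0.29], [0.47, -0.23, 0.35], [0.49, -0.29, 0.37], [0.51, -0.25, 0.34], [0.53, -0.24, 0.35], [0.55, -0.18, 0.36], [0.57, -0.16, 0.34], [0.59, -0.17, 0.36], [0.62, -0.15, 0.36], [0.64, -0.1, 0.34], [0.67, -0.06, 0.37], [0.7, -0.03, 0.34], [0.73, -0.01, 0.38], [0.76, 0.03, 0.37], [0.79, 0.06, 0.38], [0.8, 0.1, 0.35], [0.81, 0.07, 0.39], [0.82, 0.16, 0.31], [0.83, 0.13, 0.33], [0.83, 0.16, 0.38], [0.83, 0.19, 0.32], [0.84, 0.16, 0.4], [0.85, 0.16, 0.42], [0.85, 0.13, 0.4], [0.89, 0.16, 0.32], [0.93, 0.2, 0.31]]
```

View pics/topc.png

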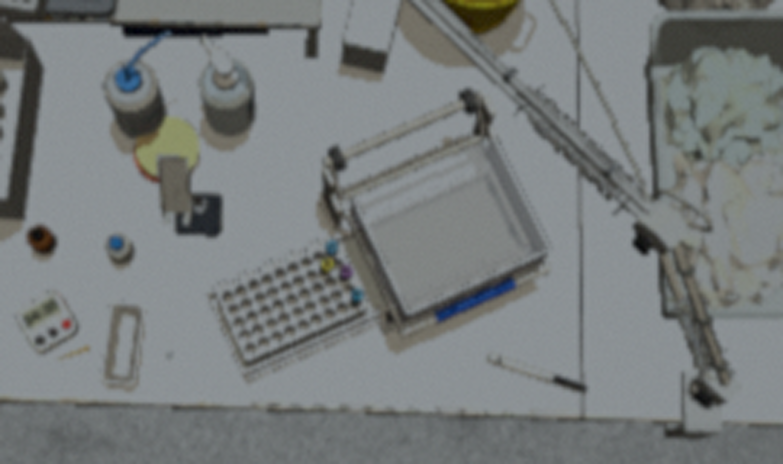

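The crop shows the grip at (475,300), the rack's rear end at lower left near (228,325), and the stand head at (175,185). The bay's yaw is about 26.2°. Next I'll express the features in the bay frame and check the kinematics.

```bash
cat >> h.py <<'E'
from scipy.spatial.transform import Rotation as Ro
A=np.radians(26.2); X=np.array([np.cos(A),np.sin(A),0]); Y=np.array([-np.sin(A),np.cos(A),0]); Z=np.array([0,0,1.])
def rpy(zax,yax):
    z=zax/np.linalg.norm(zax); y=yax-z*(yax@z); y/=np.linalg.norm(y)
    return Ro.from_matrix(np.stack([np.cross(y,z),y,z],1)).as_euler("xyz",degrees=True)
def arc(H,phi,yo,tilt,below,ins):
    """TCP when finger (tilted down by tilt) supports bar at guard angle phi"""
    p0=np.arctan2(.004,.186)
    bar=H-X*.186*np.cos(phi-p0)+Z*.186*np.sin(phi-p0)
    d=X*np.cos(tilt)-Z*np.sin(tilt); n=X*np.sin(tilt)+Z*np.cos(tilt)
    return bar+Y*yo-n*below+d*ins, d
E
python3 - <<'E'
from h import *
C=np.array([.567,-.0415,0])
for n in("top","side"):
    S=dict(np.load(n+"0.npz")); P=cloud(S).reshape(-1,3); L=np.stack([(P-C)@X,(P-C)@Y,P[:,2]],1)
    a,b,z=L.T; near=(abs(a)<.25)&(b>-.3)&(b<.4)
    def pr(l,m): print(n,l,m.sum(),np.percentile(L[m],[1,5,50,95,99],0).round(3).tolist())
    pr("racktop",near&(z>.053)&(z<.063)&(b>.14)&(a>-.15)&(a<.1)&(b<.33))
    pr("gtop",near&(z>.14)&(z<.152)&(b<.125))
    pr("cheek",near&(z>.11)&(z<.138)&(a>.09)&(b<.14))
    pr("rail",near&(z>.021)&(z<.031)&(b>.14)&(b<.3)&(abs(a+.04)<.1))
    pr("plate",near&(z>.004)&(z<.012)&(b>.1)&(b<.34)&(abs(a+.04)<.13))
    pr("pip",(a>.05)&(a<.3)&(b>.13)&(b<.4)&(z>.13)&(z<.24))
    rr=near&(abs(a+.03)<.03)
    print([ (round(k,3),round(float(np.median(z[rr&(abs(b-k)<.003)])),3)) for k in np.arange(.2,.38,.006) if (rr&(abs(b-k)<.003)).sum()>2])
H=np.array([.457,-.094,0])+X*.186+Z*.075
for tilt in(35,45,55):
  for yo in(0,.035):
    o=[]
    for phi in(-.1,0,.4,.8,1.1,1.3):
        t,d=arc(H,phi,yo,np.radians(tilt),.019,.02)
        o.append([ (None if q is None else np.round(q).tolist()) for q in [r.inverse_kinematics(t,rpy(d,s*Y)) for s in(1,-1)]])
    print(tilt,yo,o)
E
```

```text
top racktop 503 [[-0.072, 0.142, 0.053], [-0.07, 0.147, 0.054], [-0.026, 0.218, 0.058], [0.022, 0.288, 0.062], [0.025, 0.292, 0.063]]
top gtop 2273 [[-0.112, -0.107, 0.14], [-0.105, -0.091, 0.141], [-0.028, -0.0, 0.147], [0.096, 0.089, 0.151], [0.107, 0.097, 0.152]]
top cheek 119 [[0.09, -0.199, 0.111], [0.092, -0.18, 0.112], [0.105, -0.076, 0.133], [0.239, 0.105, 0.138], [0.249, 0.112, 0.138]]
top rail 262 [[-0.083, 0.142, 0.021], [-0.082, 0.15, 0.022], [-0.038, 0.221, 0.025], [0.033, 0.29, 0.03], [0.035, 0.297, 0.031]]
top plate 679 [[-0.163, 0.101, 0.004], [-0.149, 0.106, 0.004], [-0.055, 0.218, 0.007], [0.081, 0.329, 0.011], [0.088, 0.338, 0.012]]
top pip 684 [[0.109, 0.147, 0.131], [0.124, 0.156, 0.132], [0.243, 0.272, 0.153], [0.294, 0.306, 0.214], [0.299, 0.312, 0.224]]
[(np.float64(0.2), 0.054), (np.float64(0.206), 0.027), (np.float64(0.212), 0.057), (np.float64(0.218), 0.055), (np.float64(0.224), 0.029), (np.float64(0.23), 0.052), (np.float64(0.236), 0.054), (np.float64(0.242), 0.025), (np.float64(0.248), 0.053), (np.float64(0.254), 0.056), (np.float64(0.26), 0.027), (np.flo
[... 4401 characters left out ...]
0, 154.0], [-33.0, 11.0, 135.0, 66.0, 33.0, -26.0]], [None, [-28.0, 4.0, 130.0, 53.0, 35.0, -5.0]], [None, [-22.0, 4.0, 125.0, 47.0, 36.0, 6.0]], [[-19.0, 4.0, 122.0, 44.0, 36.0, -167.0], [-19.0, 4.0, 122.0, 44.0, 36.0, 13.0]]]
55 0.035 [[[-32.0, 24.0, 142.0, 101.0, 30.0, 115.0], [-32.0, 24.0, 142.0, 101.0, 30.0, -65.0]], [[-32.0, 20.0, 141.0, 94.0, 29.0, 123.0], [-32.0, 20.0, 141.0, 94.0, 29.0, -57.0]], [[-30.0, 8.0, 138.0, 69.0, 31.0, 153.0], [-30.0, 8.0, 138.0, 69.0, 31.0, -27.0]], [None, [-24.0, 2.0, 133.0, 54.0, 33.0, -3.0]], [[-18.0, 1.0, 128.0, 47.0, 34.0, -170.0], [-18.0, 1.0, 128.0, 47.0, 34.0, 10.0]], [[-15.0, 2.0, 124.0, 43.0, 33.0, -164.0], [-15.0, 2.0, 124.0, 43.0, 33.0, 16.0]]]
```

```bash
cat >> h.py <<'E'
H=np.array([.457,-.094,0])+X*.186+Z*.075
C=np.array([.567,-.0415,0])
def arc2(phi,yo,tilt,az,below,ins):
    t,a=np.radians([tilt,az]); p=phi-np.arctan2(.004,.186)
    bar=H-X*.186*np.cos(p)+Z*.186*np.sin(p)
    d=np.array([np.cos(a)*np.cos(t),np.sin(a)*np.cos(t),-np.sin(t)]); n=np.cross(d,Y); n/=np.linalg.norm(n); n*=np.sign(n[2])
    return bar+Y*yo-n*below+d*ins, d
E
python3 - <<'E'
from h import *
f=lambda q:None if q is None else np.round(q).tolist()
for az in(-15,0):
 for tilt in(40,50):
    print(az,tilt)
    for phi in(-.15,0,.5,.9,1.3):
        t,d=arc2(phi,.02,tilt,az,.019,.025)
        print(' ',t.round(3),f(r.inverse_kinematics(t,rpy(d,Y))),f(r.inverse_kinematics(t,rpy(d,-Y))))
    t=arc2(-.1,.02,tilt,az,.019,-.06)[0]; print('  pre',t.round(3),f(r.inverse_kinematics(t,rpy(d,Y))),f(r.inverse_kinematics(t,rpy(d,-Y))))
print("push")
for tilt in(0,25):
  d=-Z*np.cos(np.radians(tilt))-Y*np.sin(np.radians(tilt))
  for b in(.36,.31,.2,.08):
    t=C-X*.024+Y*b+Z*.03
    print(tilt,b,t.round(3),f(r.inverse_kinematics(t,rpy(d,Y))),f(r.inverse_kinematics(t,rpy(d,-Y))),f(r.inverse_kinematics(t+Z*.12,rpy(d,-Y))))
E
```

```text
-15 40
  [ 0.456 -0.086  0.015] None None
  [ 0.454 -0.087  0.042] None None
  [ 0.473 -0.078  0.132] [-2.0, 11.0, 151.0, 198.0, 33.0, 53.0] [-2.0, 11.0, 151.0, 198.0, 33.0, -127.0]
  [ 0.514 -0.058  0.189] [3.0, 2.0, 144.0, 224.0, 20.0, 30.0] [3.0, 2.0, 144.0, 224.0, 20.0, -150.0]
  [ 0.573 -0.029  0.224] [8.0, 2.0, 136.0, 252.0, 18.0, 4.0] None
  pre [ 0.392 -0.07   0.078] None None
-15 50
  [ 0.452 -0.086  0.014] [-7.0, 30.0, 149.0, 188.0, 40.0, 56.0] [-7.0, 30.0, 149.0, 188.0, 40.0, -124.0]
  [ 0.449 -0.087  0.042] [-7.0, 24.0, 150.0, 189.0, 33.0, 54.0] [-7.0, 24.0, 150.0, 189.0, 33.0, -126.0]
  [ 0.468 -0.078  0.131] [-5.0, 4.0, 145.0, 218.0, 11.0, 27.0] [-5.0, 4.0, 145.0, 218.0, 11.0, -153.0]
  [ 0.51  -0.058  0.189] [0.0, -1.0, 138.0, -64.0, 11.0, -48.0] [0.0, -1.0, 138.0, -64.0, 11.0, 132.0]
  [ 0.568 -0.029  0.224] [5.0, 1.0, 129.0, -48.0, 17.0, -62.0] [5.0, 1.0, 129.0, -48.0, 17.0, 118.0]
  pre [ 0.398 -0.073  0.088] None None
0 40
  [ 0.458 -0.081  0.013] [-24.0, 44.0, 152.0, 160.0, 65.0, 65.0] [-24.0, 44.0, 152.0, 160.0, 65.0, -115.0]
  [ 0.456 -0.082  0.041] None None
  
[... 1333 characters left out ...]
[2.0, 25.0, 115.0, -0.0, 39.0, -114.0] [2.0, 25.0, 115.0, -0.0, 39.0, 66.0] [2.0, 14.0, 111.0, -0.0, 55.0, 66.0]
25 0.36 [0.387 0.271 0.03 ] [52.0, 29.0, 115.0, -29.0, 51.0, -43.0] [52.0, 29.0, 115.0, -29.0, 51.0, 137.0] [52.0, 18.0, 112.0, -25.0, 64.0, 129.0]
25 0.31 [0.409 0.226 0.03 ] [47.0, 28.0, 118.0, -32.0, 48.0, -45.0] [47.0, 28.0, 118.0, -32.0, 48.0, 135.0] [47.0, 16.0, 114.0, -27.0, 62.0, 126.0]
25 0.2 [0.457 0.127 0.03 ] [34.0, 26.0, 121.0, -38.0, 43.0, -52.0] [34.0, 26.0, 121.0, -38.0, 43.0, 128.0] [34.0, 14.0, 117.0, -30.0, 56.0, 116.0]
25 0.08 [0.51 0.02 0.03] [19.0, 26.0, 121.0, -43.0, 38.0, -61.0] [19.0, 26.0, 121.0, -43.0, 38.0, 119.0] [19.0, 14.0, 117.0, -33.0, 51.0, 105.0]
```

```bash
python3 - <<'E'
from h import *
f=lambda q:None if q is None else np.round(q).tolist()
for az,tilt in((10,50),(18,50),(26,45),(26,50)):
    print(az,tilt)
    for phi in(-.12,0,.3,.6,.9,1.1,1.25):
        t,d=arc2(phi,.025,tilt,az,.019,.022)
        print(' ',phi,t.round(3),f(r.inverse_kinematics(t,rpy(d,-Y))))
    t0,d=arc2(-.12,.025,tilt,az,.019,.022)
    for nm,o in(("back.05",-d*.05),("back.08",-d*.08),("X-.05",-X*.05),("X-.07",-X*.07),("X-.07 up.1",-X*.07+Z*.1),("X-.05 up .2",-X*.05+Z*.2),("X-.1 up .2",-X*.1+Z*.2),("left up",-X*.05+Z*.25+Y*.1)):
        print('  ',nm,(t0+o).round(3),f(r.inverse_kinematics(t0+o,rpy(d,-Y))))
E
```

```text
10 50
  -0.12 [ 0.448 -0.075  0.02 ] [-28.0, 29.0, 147.0, 139.0, 37.0, -98.0]
  0 [ 0.447 -0.076  0.042] [-28.0, 24.0, 147.0, 133.0, 33.0, -92.0]
  0.3 [ 0.453 -0.072  0.097] [-27.0, 12.0, 146.0, 114.0, 25.0, -69.0]
  0.6 [ 0.474 -0.062  0.148] [-23.0, 3.0, 142.0, 90.0, 20.0, -39.0]
  0.9 [ 0.507 -0.046  0.189] [-17.0, -1.0, 137.0, 68.0, 19.0, -11.0]
  1.1 [ 0.535 -0.032  0.21 ] [-14.0, -1.0, 133.0, 57.0, 18.0, 4.0]
  1.25 [ 0.557 -0.021  0.221] [-11.0, -0.0, 131.0, 50.0, 17.0, 13.0]
   back.05 [ 0.417 -0.08   0.058] [-33.0, 19.0, 150.0, 126.0, 33.0, -89.0]
   back.08 [ 0.398 -0.084  0.081] [-36.0, 13.0, 151.0, 114.0, 31.0, -79.0]
   X-.05 [ 0.403 -0.097  0.02 ] [-38.0, 29.0, 150.0, 131.0, 40.0, -102.0]
   X-.07 [ 0.385 -0.106  0.02 ] [-43.0, 29.0, 151.0, 127.0, 40.0, -103.0]
   X-.07 up.1 [ 0.385 -0.106  0.12 ] [-43.0, 4.0, 149.0, 89.0, 31.0, -57.0]
   X-.05 up .2 [ 0.403 -0.097  0.22 ] [-38.0, -13.0, 141.0, 55.0, 36.0, -12.0]
   X-.1 up .2 [ 0.359 -0.119  0.22 ] [-51.0, -15.0, 143.0, 53.0, 45.0, -20.0]
   left up [ 0.359 -0.007  0.27 ] [-20.0, -32.0, 143.0, 32.0, 38.0, 27.0]
18 50

[... 2547 characters left out ...]
22.0, 3.0, 130.0, 60.0, 33.0, -6.0]
  1.25 [ 0.556 -0.017  0.221] [-19.0, 3.0, 127.0, 58.0, 33.0, -1.0]
   back.05 [ 0.418 -0.085  0.058] [-42.0, 21.0, 143.0, 92.0, 37.0, -65.0]
   back.08 [ 0.401 -0.094  0.081] [-46.0, 16.0, 144.0, 83.0, 38.0, -58.0]
   X-.05 [ 0.402 -0.093  0.02 ] [-45.0, 29.0, 144.0, 100.0, 38.0, -79.0]
   X-.07 [ 0.384 -0.102  0.02 ] [-49.0, 29.0, 145.0, 97.0, 39.0, -80.0]
   X-.07 up.1 [ 0.384 -0.102  0.12 ] [-49.0, 8.0, 143.0, 70.0, 41.0, -45.0]
   X-.05 up .2 [ 0.402 -0.093  0.22 ] [-45.0, -7.0, 137.0, 53.0, 49.0, -17.0]
   X-.1 up .2 [ 0.358 -0.115  0.22 ] [-56.0, -8.0, 138.0, 50.0, 56.0, -23.0]
   left up [ 0.358 -0.003  0.27 ] [-35.0, -25.0, 140.0, 45.0, 53.0, 4.0]
```

```bash
python3 - <<'E'
from h import *
az,ti,yo=18,50,.025
P=lambda phi,ins=.022:arc2(phi,yo,ti,az,.019,ins)[0]
d=arc2(0,yo,ti,az,.019,.022)[1]; O=rpy(d,-Y)
r.move_gripper(0.0)
t0=P(-.12)
r.goto(t0-X*.05+Z*.25+Y*.1,O)
r.servo_line(t0-d*.08,rate=.2)
print(r.get_clock(),r.get_contact_force())
hit=r.servo_line(t0,rate=.1,threshold=6)
s=r.snapshot("side"); cv2.imwrite("pics/s1.png",cv2.resize(s["pixels"][130:330,180:440],None,fx=3,fy=3))
print(hit,r.get_tool_pos(),t0,r.get_contact_force(),r.get_clock())
E
```

```text
6.1333 [-0.0759263  -0.05116146  0.60547869]
False [ 0.44785405 -0.07291329  0.02029536] [ 0.44796489 -0.07283109  0.01977616] [-0.14785268 -0.44378282 -0.75364624] 7.1333
```

View pics/s1.png

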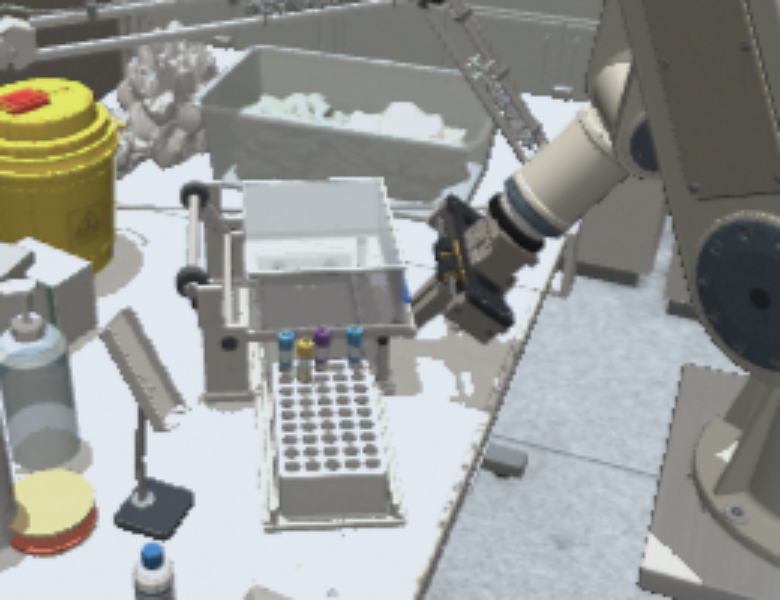

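The finger is under the guard's front bar at about (405,300), well clear of the lamp, and the rack stands at (330,430). Now I'll raise the guard along its arc.

```bash
python3 - <<'E'
from h import *
az,ti,yo=18,50,.025
P=lambda phi,ins=.022:arc2(phi,yo,ti,az,.019,ins)[0]
for phi in(.1,.3,.5,.7,.9,1.05,1.2):
    h=r.servo_line(P(phi),rate=.12,threshold=25)
    print(phi,h,r.get_contact_force().round(1) if hasattr(r.get_contact_force(),'round') else r.get_contact_force())
    if h: break
d=arc2(0,yo,ti,az,.019,.022)[1]
if not h:
    r.servo_line(P(1.2)-X*.09+Z*.03,rate=.15)
    r.dwell(.8)
s=r.snapshot("side"); cv2.imwrite("pics/s2.png",cv2.resize(s["pixels"][130:330,180:440],None,fx=3,fy=3)); np.savez("s2.npz",**s)
print(r.get_clock(),r.get_contact_force())
E
```

```text
0.1 False [-4.1 -0.8 -2.2]
0.3 False [-6.  -3.4 -0.5]
0.5 False [ 0.4 -0.9 -1.1]
0.7 False [-0.  -1.4 -1. ]
0.9 False [-0.7  0.1  0.8]
1.05 False [ 0.6 -0.3  0.2]
1.2 False [-0.3 -0.5 -0. ]
11.8583 [ 0.27732125 -0.19293394  0.73181757]
```

View pics/s2.png

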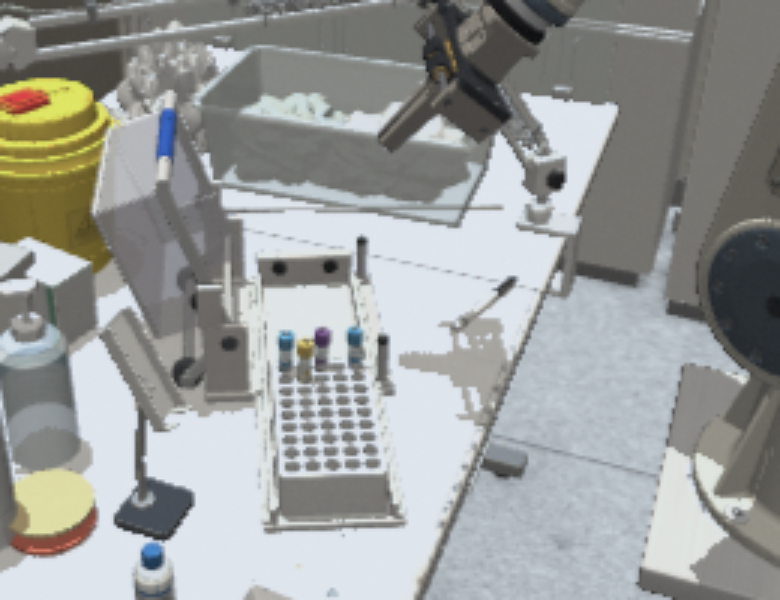

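The guard stands open with its grip at (167,130), and the finger is clear of it at (385,140). The rack is still waiting at (330,430), and the end stop bumpers show at (280,268) and (330,266). Next I'll push the rack from its rear face, with the tool leaning back.

```bash
python3 - <<'E'
from h import *
S=dict(np.load("s2.npz")); P=cloud(S).reshape(-1,3); L=np.stack([(P-C)@X,(P-C)@Y,P[:,2]],1); a,b,z=L.T
m=(abs(a+.024)<.04)&(b<-.05)&(b>-.2)&(z>.02)&(z<.05); print("stop b",np.percentile(L[m][:,1],[50,80,90,97]).round(3))
m=(abs(a+.024)<.04)&(b>.25)&(b<.33)&(z>.02)&(z<.045); print("rear b",np.percentile(L[m][:,1],[10,50,90]).round(3))
t=np.radians(25); d=-Z*np.cos(t)-Y*np.sin(t); O=rpy(d,Y)
T=lambda b,z:C-X*.024+Y*b+Z*z
r.goto(T(.37,.2),O)
r.servo_line(T(.37,.03),rate=.15)
f0=np.array(r.get_contact_force()); print(f0.round(1))
h=r.servo_line(T(.3,.03),rate=.05,threshold=6); print(h,((r.get_tool_pos()-C)@Y).round(4),(np.array(r.get_contact_force())-f0).round(1),r.get_clock())
s=r.snapshot("side"); cv2.imwrite("pics/s3.png",cv2.resize(s["pixels"][130:330,180:440],None,fx=3,fy=3))
E
```

```text
stop b [-0.092 -0.089 -0.087 -0.086]
rear b [0.292 0.294 0.296]
[-0.6 -0.2  0.2]
False 0.3002 [0.1 1.1 0.3] 16.4417
```

View pics/s3.png

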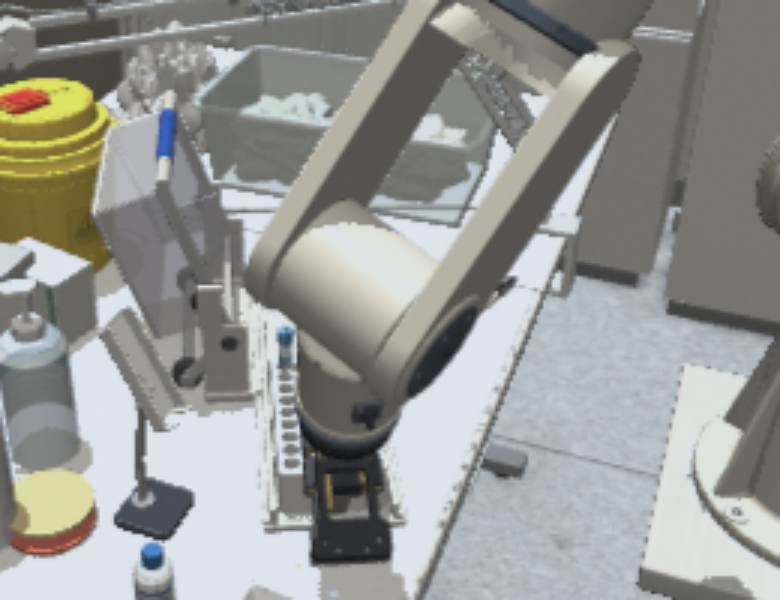

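The arm is behind the rack in the lane, with the gripper at (350,500), well clear of the guard and the stand. The push is about 210 mm.

```bash
python3 - <<'E'
from h import *
T=lambda b,z:C-X*.024+Y*b+Z*z
fy=lambda:[round(float(np.array(r.get_contact_force())@v),1) for v in(X,Y,Z)]
by=lambda:((r.get_tool_pos()-C)@Y).round(4)
for b in(.25,.18,.12):
    h=r.servo_line(T(b,.03),rate=.05,threshold=20); print(h,by(),fy())
    if h: break
if not h:
    h=r.servo_line(T(.07,.03),rate=.025,threshold=12); print(h,by(),fy())
s=r.snapshot("side"); cv2.imwrite("pics/s4.png",cv2.resize(s["pixels"][130:330,180:440],None,fx=3,fy=3))
print(r.get_clock())
E
```

```text
False 0.2499 [0.0, 0.3, -0.6]
False 0.18 [-0.3, -0.3, -0.1]
False 0.12 [0.2, 0.1, -0.0]
True 0.0935 [-0.9, 7.5, 4.7]
21.7333
```

View pics/s4.png

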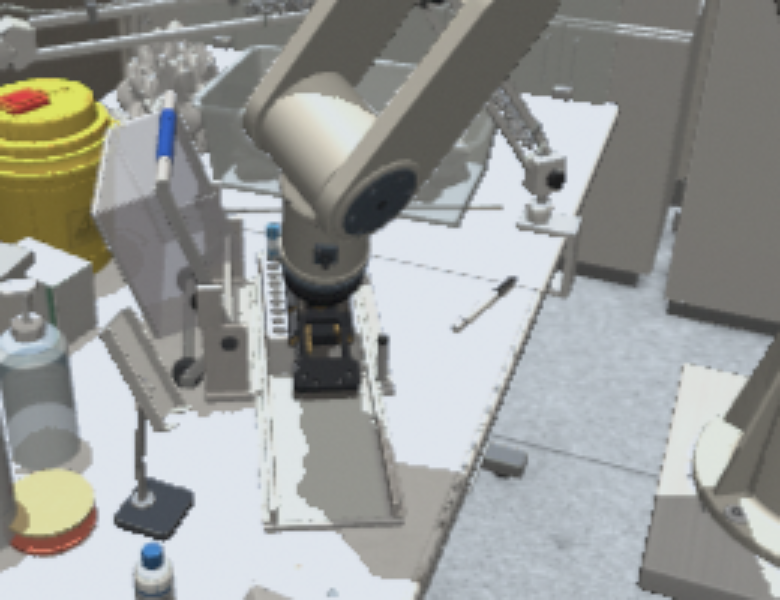

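The rack has moved into the bay, with its tubes showing at (272,230), and it is firm against the stop at 12 N. I'll back off the way I came and verify.

```bash
python3 - <<'E'
from h import *
T=lambda b,z:C-X*.024+Y*b+Z*z
r.servo_line(T(.2,.03),rate=.1); r.servo_line(T(.24,.2),rate=.2)
q=np.array(r.get_joint_pos()); q[0]+=40; r.set_joints(q.tolist())
s=r.snapshot("side"); P=cloud(s).reshape(-1,3); L=np.stack([(P-C)@X,(P-C)@Y,P[:,2]],1); a,b,z=L.T
m=(abs(a+.024)<.04)&(b>.04)&(b<.12)&(z>.02)&(z<.045); print("rear",m.sum(),np.percentile(L[m][:,1],[10,50,90]).round(3))
m=(abs(a+.024)<.05)&(b>-.12)&(b<.12)&(z>.053)&(z<.063); print("top",np.percentile(L[m],[1,50,99],0).round(3))
cv2.imwrite("pics/s5.png",cv2.resize(s["pixels"][130:330,180:440],None,fx=3,fy=3))
print(r.get_clock(),r.get_contact_force())
E
```

```text
rear 159 [0.081 0.083 0.086]
top [[-0.071 -0.08   0.053]
 [-0.024  0.01   0.058]
 [ 0.025  0.085  0.062]]
25.2417 [-0.03058252  0.48298141  0.37696206]
```

View pics/s5.png

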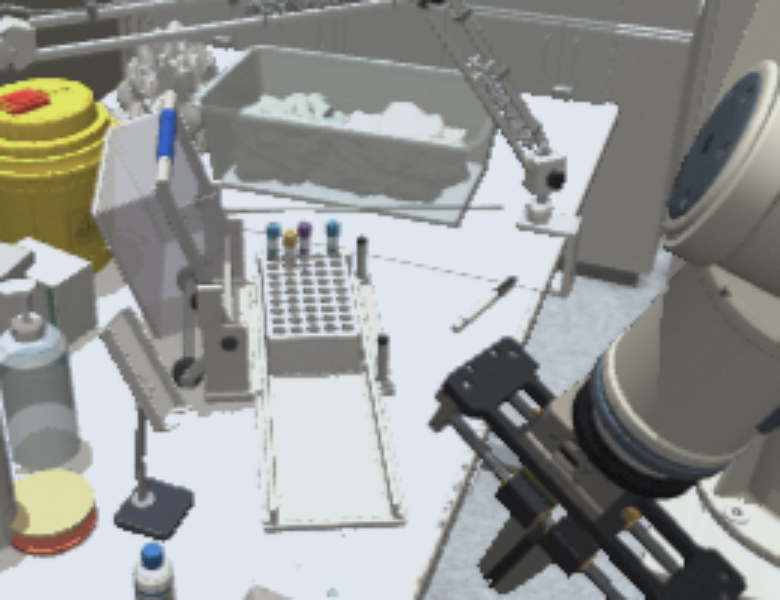

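The rack is home at (310,310), its rear face at 83 mm, exactly where predicted. All four tubes stand upright near (300,240), the guard is open, and the arm is clear.

```bash
python3 -c "
from workcell import r
print(r.sign_off())"
```

```text
the job is handed in; nothing more can be done
None
```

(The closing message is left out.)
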